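# Load the last spice jar and lock the carrier for the catering run

### The arm

A 6-joint arm with a two-finger parallel gripper is mounted at the origin on a cart in front of the work surface, level with it; the furniture and walls round the work are solid. World frame = base frame: x ahead of the robot, y to its left, z up, the work surface at z = 0. Lengths are in m, angles in rad, forces in N, time in s.
With the tool pointing down it reaches from about 0.275 to 0.975 m from the base axis. Payload 8.4 kg.
Tool frame: the origin (TCP) lies midway between the tips of the shut fingers; the grasp point (between the pads) lies 19 mm behind it (ctrl.grip_depth is the distance from the TCP to the grasp point, in m); z points along the fingers, y is the line along which they close (so a half turn about z gives the same grasp; the last joint's range is limited). The gripper opens to 92 mm and grips with 3 to 60 N. Pads are 20 mm wide; open, the fingers measure 128 mm over their backs; the gripper's body (75 mm by 189 mm) begins 69 mm behind the grasp point.
Start: joints at [1.145, 0.353, 1.633, -0, 1.155, -0.002], TCP at [0.257, 0.57, 0.215] pointing down, gripper open.
Joint ranges: [-2.63, 2.63], [-0.92, 2.1], [0.06, 2.66], [-1.3, 4.44], [0, 2.69], [-3.02, 3.02]. Speed limits (rad/s): [2.22, 2.22, 2.79, 3.14, 3.14, 3.14].

### API

Orientations are given as a rotation vector (axis times angle).
In Python, from workcell import ctrl gives the robot as it stands.
- The arm moves only by the shell command python3 -m pendant 'ROWS' [OPENING] [FORCE]. ROWS is JSON, a list of rows, each a list of 6 numbers: the shift along the tool's x, y, z in cm, then the turn, a rotation vector about the tool's x, y, z in degrees. In form: [[x, y, z, wx, wy, wz], ...]. A call has 1 to 20 rows; each row shifts and turns the commanded pose from where the row before left it, along the tool's axes as they then stand; what a row does not reach is not made up. A row lasts 1/12 s, in which the tool goes at most 41.7 mm and 7.16 degrees, less where a joint would pass 70% of its speed; a pose out of reach is approached as far as the arm can. A call with a gripper value outside its range is refused whole. OPENING is the opening, from 0 (shut) to 1 (fully open), set as the call begins (- or left out, the last holds). The fingers move at their own pace and stop on an object; FORCE is the grip in N (left out, the last holds). Time passes only in rows, so rows that do not move let the fingers close. It gives the time, the measured TCP pose, the force, the opening and the grip force at its end, in the units of the state.
- ctrl.get_obs(): the state, without advancing time (a new reading comes with each control period).
- ctrl.camera(name): name is "scene" or "top" or "wrist"; returns the picture (480x640x3 uint8, red, green, blue); there is no depth.
- ctrl.get_calibration(name): a dict with "intrinsics" (3x3 intrinsics, pixels), "pose" (4x4, takes a point from camera to world coordinates). Camera axes: x right, y down, z forward; pixel columns grow to the right and rows downward; lengths in m; the calibration is good to about 2 mm. The wrist camera is an equidistant fisheye: a pixel r from the principal point sees the ray r / f radians off the axis. A picture is of the moment at which its call begins: read the wrist's pose just before it. get_calibration takes no time and is no camera call; for the wrist camera it gives the pose at the moment of the call.
- ctrl.finish_job(): hands the job in; it is judged then, once.
Trained networks look in the newest picture that a camera, given by its name, has taken for a name from the list of things; names that differ only in an ending like _2 or _b are one class to them, and where a whole thing is asked for, a point or a joint stands for the part that bears it (a point fixed in the world has none). Each returns a list of dicts, best first, with "confidence" (0 to 1); they miss things now and then, are a little off and sometimes report something else, mostly with a low value. They report only what shows in the picture. A call takes as long as a camera call.
- ctrl.spot_in(name, camera): "centre" ([x, y, z] in m, in the coordinates of the camera as it stood for that picture, good to about 4 mm: the middle of the surface that is visible of it).
The state is a dict: "time": time; "q": joint angles; "qvel": joint speeds; "tau": joint torques, N m; "eef_pos": TCP position; "eef_rot": TCP orientation; "wrist_force": force on the tool from outside, world axes, zero at the start; "moment": the same for the moment, N m; "grip_width": finger opening in m; "grasp_force": force on a finger pad.
Only numpy, scipy, OpenCV 4.12 (cv2) and the standard library are available. Lean on these libraries where they do the work, as an engineer would, in place of code of your own. Each camera call takes 0.05 s, during which the arm holds its last target. There are 200 camera calls.

### The job

Get the spice carrier ready to travel: stand the loose green-capped spice jar upright in the carrier's empty middle bay, then swing the steel keeper bar shut over the jar caps until it clicks past its detent ball against the back stop, and then swing the red-tabbed hook over the bar until it lies down on it. Set the jar down gently, leave the other two jars standing in their bays, and do not knock the stone cup or the mustard bottle about.

Things in the scene. Friction and masses are not known exactly. Their poses are not given: they have to be found in the camera images.
- carrier: Fixed wooden spice carrier, 76 mm deep (its x) and 186 mm long (its y); origin: centre of its underside, z up. -x is its low front, +y its hinge end, -y its hook end. Three open-topped bays at y = -58, 0, +58 mm, each 54 mm long, 60 mm deep, floor at z = 14 mm. Front rail up to z = 42 mm, dividers 48, back 66, wooden ends (y = +-89 mm) 90 mm.
- empty_bay (a point): Centre of the middle bay's inner floor, where the jar's underside belongs (the middle bay starts empty).
- spice_jar: The loose jar to load: glass spice jar with a green screw cap, 46 mm across, 106 mm tall, 0.1 kg, standing on the counter left of the carrier; origin: centre of its underside, z up. The cap (z 85 to 105 mm) and body may both be gripped.
- jar_near: Same kind of jar, already in the bay at the hook end (carrier y = -58 mm); origin: centre of its underside. Its cap top is at z = 120 mm.
- jar_far: Same kind of jar, already in the bay at the hinge end (carrier y = +58 mm); origin: centre of its underside.
- keeper_bar (a joint): Keeper bar angle (rad): 0 shut, lying along the carrier's -y over the jar caps against the back stop; grows as it swings level out over the front (-x), up to 1.5; stays where left. Round steel rod 14 mm thick, axis at z = 131 mm, caps end 4 mm below it, 221 mm long, last 23 mm a black end 19 mm thick. From 0.1 to 0.05 rad it rides over the spring ball (4 N at the end).
- bar_hinge (a point): Point on the bar's upright hinge axis at the height of the rod's axis (carrier x 0, y 89, z 131 mm).
- bar_end (a point): Point on the rod's axis in the middle of its black end, 216 mm from the hinge.
- hook (a joint): Hook angle (rad): 0 closed, the arm level, pointing to the carrier's -x and resting on the shut bar, its nose in front of the bar; grows as the arm swings up and back; 1.57 upright, 2.1 its stop. Friction holds it where it is left, so it must be pushed down fully. If the bar is not fully shut the nose lands on the bar.
- hook_pivot (a point): Centre of the hook's pivot pin (carrier x 36, y -109, z 144 mm), which lies along the carrier's y. Arm 12 mm thick, 10 mm wide, 84 mm long from the pivot; its nose, 8 mm thick, stands 22 mm off the arm's middle line, 51 mm from the pivot; the last 30 mm are the red tab, 14 mm wide.
- hook_tab (a point): Middle of the free end of the hook's red tab, 84 mm from the pivot.
- stone_cup: Bystander: grey-brown stoneware cup, 68 mm across, 62 mm tall; origin: centre of its underside.
- mustard: Bystander: yellow squeeze bottle, 55 mm across, 165 mm tall, right of the carrier; origin: centre of its underside.
- bar_seat (a point): On top of the steel saddle at the hook end (carrier x 0, y -95, z 120 mm), under the shut bar: the bar's seat. A brass spring ball stands 10 mm in front of it (to -x); the saddle's back stop, from 8 mm behind it on, reaches z = 152 mm. The saddle is 16 mm wide in y.

How it is judged:
By the outcome, as a careful person would: the job done as asked, in the order asked, and still so for the second after the job is handed in, with the robot touching nothing.
It also fails if it takes over 67 s, if anything falls off the work surface, if the arm or the gripper's body presses on something with over 40 N, if the wrist force passes 120 N, or if a joint passes its speed limit or range.

## Working session

There is one attempt and no reset: what is moved stays moved. The work goes in short steps, Python scripts to look and compute and a shell command to move; the robot and the scene stay as the last step left them, time stands still between calls to the robot, and variables do not carry over. Pictures are saved under pics/ and viewed, at most 10 in all, crops included, and the job is handed in when it is done.

```bash
mkdir -p pics
cat > h.py <<'E'
import numpy as np, cv2, json
from workcell import ctrl
from scipy.spatial.transform import Rotation as R
def spot(cam,names):
    im=ctrl.camera(cam); P=np.array(ctrl.get_calibration(cam)["pose"])
    out={}
    for n in names:
        r=ctrl.spot_in(n,cam)
        out[n]=[(np.round(P[:3,:3]@np.array(d["centre"])+P[:3,3],4).tolist(),round(d["confidence"],2)) for d in r[:3]]
    return im,out
def save(im,n): cv2.imwrite("pics/"+n,im[:,:,::-1])
def ray(cam,u,v):
    c=ctrl.get_calibration(cam);K=np.array(c["intrinsics"]);P=np.array(c["pose"])
    x=(u-K[0,2])/K[0,0];y=(v-K[1,2])/K[1,1]
    if cam=="wrist":
        r=np.hypot(x,y);s=np.sin(r)/max(r,1e-9);d=np.array([x*s,y*s,np.cos(r)])
    else: d=np.array([x,y,1])
    return P[:3,3],P[:3,:3]@(d/np.linalg.norm(d))
def atz(cam,u,v,z):
    o,d=ray(cam,u,v);return o+d*(z-o[2])/d[2]
def proj(cam,p):
    c=ctrl.get_calibration(cam);K=np.array(c["intrinsics"]);P=np.array(c["pose"])
    q=P[:3,:3].T@(np.array(p)-P[:3,3])
    if cam=="wrist":
        th=np.arctan2(np.hypot(q[0],q[1]),q[2]);f=th/max(np.hypot(q[0],q[1]),1e-9);x,y=q[:2]*f
    else: x,y=q[:2]/q[2]
    return np.round([K[0,0]*x+K[0,2],K[1,1]*y+K[1,2]],1)
E
python3 - <<'E'
from h import *
N=["carrier","spice_jar","jar_near","jar_far","keeper_bar","bar_end","bar_hinge","hook","hook_pivot","hook_tab","stone_cup","mustard","empty_bay","bar_seat"]
for c in ["scene","top"]:
    im,o=spot(c,N); save(im,c+"1.png"); print(c); [print(k,v) for k,v in o.items()]
s=ctrl.get_obs(); print(s["time"],s["eef_pos"],s["eef_rot"],R.from_rotvec(s["eef_rot"]).as_matrix().round(3))
E
```

```text
scene
carrier [([0.4018, -0.2686, 0.0892], 0.66)]
spice_jar []
jar_near [([0.4363, -0.1386, 0.1345], 0.68), ([0.4024, -0.2853, 0.12], 0.57)]
jar_far [([0.4906, -0.2306, 0.0923], 0.64), ([0.3953, -0.3603, 0.1914], 0.16)]
keeper_bar [([0.4366, -0.139, 0.1362], 0.98), ([0.3969, -0.3593, 0.1921], 0.36)]
bar_end [([0.4413, -0.1379, 0.1391], 0.81)]
bar_hinge [([0.4383, -0.1384, 0.1367], 0.62), ([0.3992, -0.2626, 0.088], 0.39)]
hook [([0.3984, -0.3594, 0.1924], 0.48)]
hook_pivot [([0.3959, -0.2623, 0.0859], 0.66), ([0.3954, -0.3631, 0.191], 0.51)]
hook_tab [([0.4366, -0.1408, 0.1369], 0.19)]
stone_cup [([0.4916, 0.2768, 0.0452], 0.87), ([0.4012, -0.2851, 0.1211], 0.63)]
mustard []
empty_bay [([0.4001, -0.2715, 0.0876], 0.71)]
bar_seat [([0.3995, -0.2599, 0.0878], 0.83)]
top
carrier [([0.4468, -0.2538, 0.0655], 0.67), ([0.4979, 0.2846, 0.0484], 0.48)]
spice_jar [([0.495, 0.1106, 0.0994], 0.97), ([0.4412, -0.139, 0.1393], 0.72), ([0.5029, -0.2162, 0.121], 0.16)]
jar_near [([0.41, -0.2829, 0.1136], 0.96), ([0.4966, 0.1084, 0.1016], 0.16)]
jar_far [([0.5009, -0.2156, 0.1195], 0.68)]
keeper_bar 
[... 169 characters left out ...]
.3533, 0.2066], 0.4)]
hook [([0.4008, -0.3537, 0.2032], 0.58), ([0.4421, -0.2527, 0.0687], 0.51)]
hook_pivot [([0.4003, -0.3559, 0.1978], 0.56), ([0.506, -0.4337, 0.1189], 0.47)]
hook_tab [([0.4947, 0.2851, 0.0481], 0.73), ([0.4018, -0.3531, 0.2015], 0.63)]
stone_cup [([0.4969, 0.2832, 0.0479], 0.97), ([0.4962, 0.1117, 0.0997], 0.72)]
mustard [([0.4453, -0.2531, 0.0665], 0.36)]
empty_bay [([0.4397, -0.2516, 0.0694], 0.77), ([0.5055, -0.4344, 0.1201], 0.48)]
bar_seat [([0.4412, -0.2557, 0.0677], 0.76), ([0.4402, -0.1368, 0.1354], 0.18)]
1.5 [0.2570158  0.56974586 0.21460086] [6.60668238e-01 3.07132300e+00 7.36416539e-05] [[-0.912  0.411  0.   ]
 [ 0.411  0.912  0.   ]
 [-0.     0.    -1.   ]]
```

View pics/scene1.png

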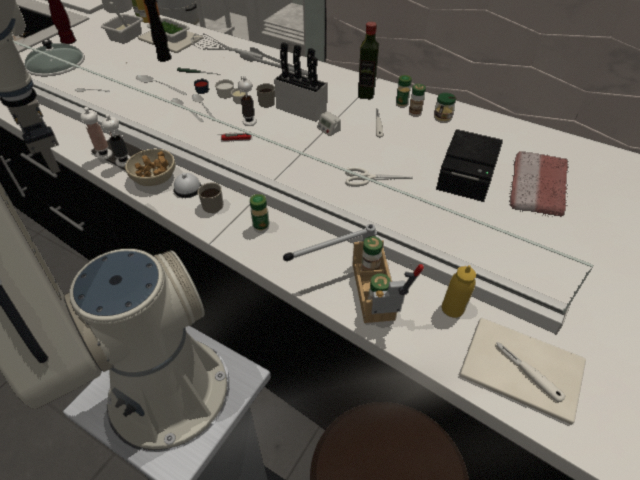

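View pics/top1.png

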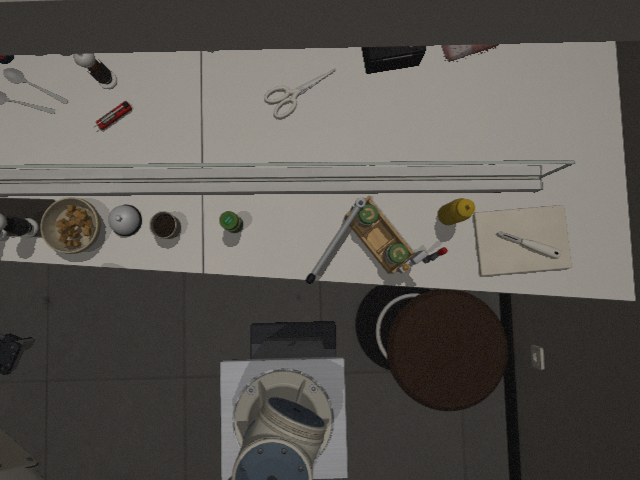

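Run:
```python
import cv2,numpy as np
a=cv2.imread("pics/top1.png")[180:300,290:480];b=cv2.imread("pics/scene1.png")[210:340,270:460]
cv2.imwrite("pics/c1.png",np.vstack([cv2.resize(a,None,fx=3.1,fy=2.4*1.29,interpolation=2)[:300*2][:372],])) 
cv2.imwrite("pics/c1.png",cv2.resize(a,None,fx=4,fy=4,interpolation=cv2.INTER_CUBIC)); cv2.imwrite("pics/c2.png",cv2.resize(b,None,fx=4,fy=4,interpolation=cv2.INTER_CUBIC))
```

```text
(no output)
```

View pics/c1.png

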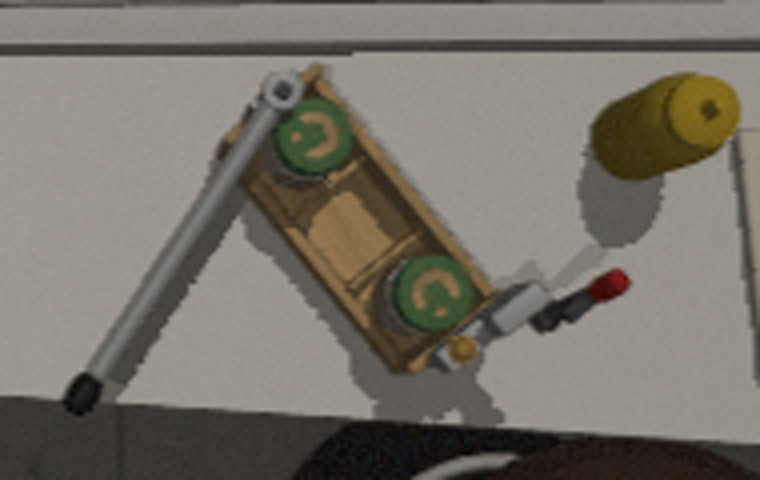

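View pics/c2.png

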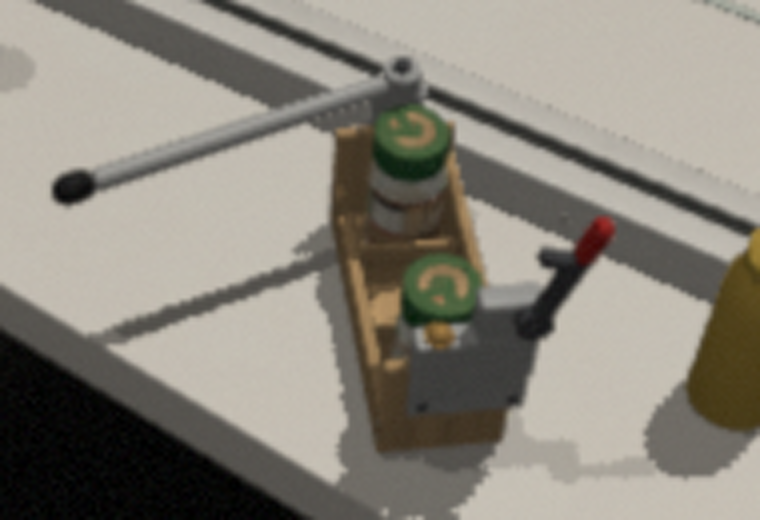

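```bash
cat > fit.py <<'E'
from h import *
from scipy.optimize import least_squares
def tri(a,b):
    o1,d1=ray("top",*a);o2,d2=ray("scene",*b)
    A=np.stack([d1,-d2],1);t=np.linalg.lstsq(A,o2-o1,rcond=None)[0]
    p,q=o1+d1*t[0],o2+d2*t[1];return ((p+q)/2).round(4),round(np.linalg.norm(p-q),4)
def T(p,c): # carrier->world
    c0,s0=np.cos(p[2]),np.sin(p[2]);return np.array([p[0]+c0*c[0]-s0*c[1],p[1]+s0*c[0]+c0*c[1],c[2]])
if __name__=="__main__":
    print("jar",tri((230.5,219),(259,199))); print("barend",tri((310.5,278.25),(288.25,256.75)))
    print("tab",tri((444.25,250.5),(420.5,266))); print("hinge",tri((360.75,203),(370,226.5)))
    print("post",tri((574,162),(590,265)),tri((541,180),(565,310)))
    print("farcap",tri((368.25,214.25),(373.75,242)),"near",tri((398.75,253),(380.5,280.75)),"ball",tri((405.75,267),(380,293.75)))
    obs=[("top",(360.75,203),(0,.089,.142)),("scene",(370,226.5),(0,.089,.142)),("top",(405.75,267),(-.010,-.095,.122)),("scene",(380,293.75),(-.010,-.095,.122)),
     ("top",(368.25,214.25),(0,.058,.12)),("top",(398.75,253),(0,-.058,.12)),("scene",(373.75,242),(0,.058,.12)),("scene",(380.5,280.75),(0,-.058,.12)),
     ("top",(290+318/4,180+65/4),(.038,.093,.09)),("top",(290+397/4,180+370/4),(-.038,-.093,.09))]
    f=lambda p:np.concatenate([proj(c,T(p,m))-u for c,u,m in obs])
    r=least_squares(f,[.447,-.255,-.94+.3],x_scale=[.01,.01,.1],diff_step=1e-3);print(r.x.round(4),r.fun.reshape(-1,2).round(1).tolist())
    p=r.x
    for n,m in dict(hinge=(0,.089,.131),seat=(0,-.095,.12),pivot=(.036,-.109,.144),bay=(0,0,.014)).items(): print(n,T(p,m).round(4))
    print("carrier x,y axes",T(p,(1,0,0))-T(p,(0,0,0)))
    print(proj("wrist",[.4955,.11,.1]), ctrl.get_calibration("top")["intrinsics"][0])
E
python3 fit.py
```

```text
jar (array([0.5006, 0.1081, 0.1074]), np.float64(0.0005))
barend (array([ 0.3544, -0.0806,  0.1314]), np.float64(0.0008))
tab (array([ 0.4068, -0.3702,  0.2217]), np.float64(0.0009))
hinge (array([ 0.5261, -0.2022,  0.1435]), np.float64(0.0004))
post (array([ 0.5934, -0.6646,  0.2143]), np.float64(0.003)) (array([ 0.5845, -0.6649,  0.0659]), np.float64(0.0044))
farcap (array([ 0.5031, -0.2232,  0.1215]), np.float64(0.0046)) near (array([ 0.4081, -0.2902,  0.1205]), np.float64(0.0003)) ball (array([ 0.3747, -0.3053,  0.1211]), np.float64(0.0004))
[ 0.4563 -0.2561 -0.9435] [[0.6, -0.9], [0.9, 0.1], [-0.6, 0.5], [-1.0, -0.1], [0.2, -0.6], [-0.1, -0.5], [-1.4, 0.3], [0.1, -0.2], [0.9, -1.7], [3.8, 1.6]]
hinge [ 0.5283 -0.2038  0.131 ]
seat [ 0.3794 -0.3118  0.12  ]
pivot [ 0.3891 -0.3492  0.144 ]
bay [ 0.4563 -0.2561  0.014 ]
carrier x,y axes [ 0.58694961 -0.80962347  0.        ]
[ 99.1 502. ] [492.34029477   0.         308.80815532]
```

```bash
python3 -m pendant '[[0,0,0,0,0,7.04],[0,0,0,0,0,7.04],[0,0,0,0,0,7.04],[0,0,0,0,0,7.04],[0,0,0,0,0,7.04],[0,0,0,0,0,7.04],[0,0,0,0,0,7.04],[0,0,0,0,0,7.04],[0,0,0,0,0,7.04],[0,0,0,0,0,7.04],[0,0,0,0,0,7.04],[0,0,0,0,0,7.04],[0,0,0,0,0,7.04],[0,0,0,0,0,7.04],[0,0,0,0,0,7.04],[0,0,0,0,0,7.04],[0,0,0,0,0,7.04]]'
python3 -m pendant '[[-0.5,3.0,0,0,0,0],[-0.5,3.0,0,0,0,0],[-0.5,3.0,0,0,0,0],[-0.5,3.0,0,0,0,0],[-0.5,3.0,0,0,0,0],[-0.5,3.0,0,0,0,0],[-0.5,3.0,0,0,0,0],[-0.5,3.0,0,0,0,0],[-0.5,3.0,0,0,0,0],[-0.5,3.0,0,0,0,0],[-0.5,3.0,0,0,0,0],[-0.5,3.0,0,0,0,0],[-0.5,3.0,0,0,0,0],[-0.5,3.0,0,0,0,0],[-0.5,3.0,0,0,0,0],[0,2.5,0,0,0,0],[0,2.0,0,0,0,0],[0,1.5,0,0,0,0],[0,0,0,0,0,0],[0,0,0,0,0,0]]'
python3 - <<'E'
from h import *
s=ctrl.get_obs();print(s["time"],s["eef_pos"],R.from_rotvec(s["eef_rot"]).as_matrix().round(3),s["q"].round(2))
im,o=spot("wrist",["spice_jar","stone_cup","keeper_bar","carrier"]);save(im,"w1.png");print(o)
print(ctrl.get_calibration("wrist")["pose"])
E
```

```text
time: 2.92
eef_pos: [0.257, 0.5697, 0.2146]
eef_rot: [-2.99, -0.963, 0.0]
wrist_force: [-1.2, 0.1, -0.0]
grip_width: 0.0918
grasp_force: 0.0
time: 4.58
eef_pos: [0.4965, 0.1128, 0.2145]
eef_rot: [-2.988, -0.969, 0.0]
wrist_force: [0.7, 0.3, -0.3]
grip_width: 0.092
grasp_force: 0.0
4.5833 [0.496524   0.11281193 0.21453938] [[ 0.81   0.587 -0.   ]
 [ 0.587 -0.81   0.   ]
 [-0.    -0.    -1.   ]] [0.22 0.17 1.88 0.   1.09 1.16]
{'spice_jar': [([0.5061, 0.1195, 0.1062], 0.96)], 'stone_cup': [([0.4961, 0.2867, 0.0464], 0.58), ([0.505, 0.1189, 0.1043], 0.33)], 'keeper_bar': [], 'carrier': []}
[[ 0.58893643 -0.78285655 -0.20072246  0.55229639]
 [-0.80817809 -0.57004158 -0.14798906  0.15588818]
 [ 0.00143406  0.24937564 -0.96840577  0.38450617]
 [ 0.          0.          0.          1.        ]]
```

View pics/w1.png

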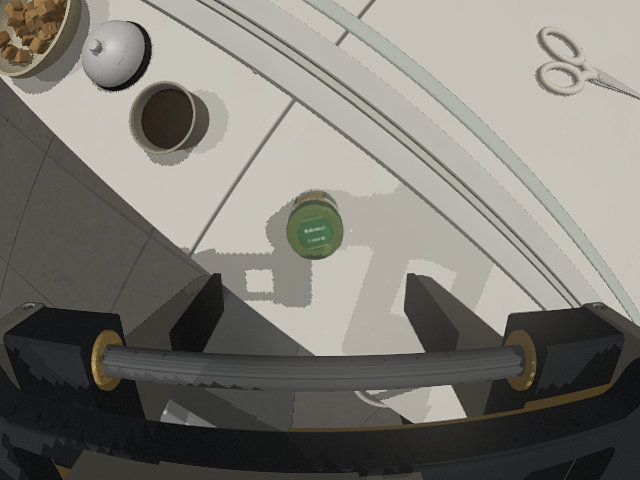

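Run:
```python
from h import *
print(atz("wrist",315,231,.106),atz("wrist",315,196.5,.0))
im=cv2.imread("pics/w1.png");h=cv2.cvtColor(im,cv2.COLOR_BGR2HSV)
m=cv2.inRange(h,(40,70,20),(90,255,255));m[:150]=0;m[300:]=0
n,l,s,c=cv2.connectedComponentsWithStats(m);i=1+s[1:,4].argmax();print(s[i],c[i])
o,d=ray("wrist",*c[i]);print(o+d*(.1-o[2])/d[2])
o1,d1=ray("top",230.5,219);t=np.linalg.lstsq(np.stack([d,-d1],1),o1-o,rcond=None)[0];print(o+d*t[0],o1+d1*t[1])
```

```text
[0.50209879 0.11735867 0.106     ] [0.51276845 0.1244296  0.        ]
[ 287  204   56   53 2012] [314.37027833 230.51789264]
[0.5010398  0.11715684 0.1       ]
[0.49882693 0.11548472 0.08771719] [0.50320855 0.11098498 0.08754037]
```

Run:
```python
from h import *
s=ctrl.get_obs();M=R.from_rotvec(s["eef_rot"]).as_matrix();p=s["eef_pos"]
for a in (-.046,.046):
  for b in (-.01,.01): print(a,b,proj("wrist",p+M@[b,a,0]))
for cam,roi in(("top",(205,240,215,250)),("scene",(185,215,245,275))):
  h=cv2.cvtColor(cv2.imread(f"pics/{cam}1.png"),cv2.COLOR_BGR2HSV);m=cv2.inRange(h,(40,70,20),(90,255,255))
  k=np.zeros_like(m);k[roi[0]:roi[1],roi[2]:roi[3]]=m[roi[0]:roi[1],roi[2]:roi[3]]
  ys,xs=np.nonzero(k);print(cam,xs.mean(),ys.mean(),xs.min(),xs.max(),ys.min(),ys.max(),atz(cam,xs.mean(),ys.mean(),.1))
for q in([.5,.11],[.502,.117]):
  for z in(.085,.105):print(q,z,proj("top",[*q,z]),proj("scene",[*q,z]),proj("wrist",[*q,z]))
```

```text
-0.046 -0.01 [224.6 310.8]
-0.046 0.01 [221.4 274.1]
0.046 -0.01 [404.1 310.5]
0.046 0.01 [407.4 273.9]
top 229.77227722772278 220.94719471947195 220 242 211 232 [0.49700985 0.11084362 0.1       ]
scene 257.83035714285717 201.85714285714286 250 266 194 214 [0.49610974 0.10975596 0.1       ]
[0.5, 0.11] 0.085 [231.1 220.4] [259.1 205.1] [320.5 232.5]
[0.5, 0.11] 0.105 [229.8 219.5] [258.4 199.6] [321.1 238.3]
[0.502, 0.117] 0.085 [228.2 219.7] [257.4 203.8] [315.1 225.7]
[0.502, 0.117] 0.105 [226.8 218.7] [256.7 198.2] [315.3 231.1]
```

Run:
```python
from h import *
s=ctrl.get_obs();M=R.from_rotvec(s["eef_rot"]).as_matrix();p=s["eef_pos"].copy();p[2]=.105
t=np.linspace(0,6.28,40)
for dx in(-.002,.002,.006,.010):
  w=[proj("wrist",p+M@[dx+.0225*np.cos(a),.0225*np.sin(a),0]) for a in t];w2=[proj("wrist",p+M@[dx+.0225*np.cos(a),.0225*np.sin(a),.021]) for a in t]
  print(dx,np.min(w,0),np.max(w,0),np.min(w2,0),np.max(w2,0))
```

```text
-0.002 [285.1 213.5] [342.8 269.4] [286.9 209. ] [340.8 261.5]
0.002 [285.  208.3] [342.9 264.6] [286.8 204.2] [340.9 256.9]
0.006 [284.9 203.1] [343.  259.8] [286.7 199.3] [341.  252.4]
0.01 [284.8 197.9] [343.1 254.9] [286.6 194.5] [341.  247.8]
```

```bash
python3 -m pendant '[[0.5,0,2,0,0,0],[0,0,3,0,0,0],[0,0,3,0,0,0],[0,0,3,0,0,0],[0,0,2,0,0,0],[0,0,0.95,0,0,0],[0,0,0,0,0,0],[0,0,0,0,0,0]]' 
python3 -m pendant '[[0,0,0,0,0,0],[0,0,0,0,0,0],[0,0,0,0,0,0],[0,0,0,0,0,0],[0,0,0,0,0,0],[0,0,0,0,0,0],[0,0,0,0,0,0],[0,0,0,0,0,0]]' 0 20
python3 - <<'E'
from h import *
s=ctrl.get_obs();print(s["time"],s["eef_pos"])
im,o=spot("wrist",["spice_jar"]);save(im,"w2.png");print(o)
E
```

```text
time: 5.5
eef_pos: [0.5005, 0.1165, 0.0755]
eef_rot: [-2.987, -0.973, 0.0]
wrist_force: [0.6, -0.2, -0.3]
grip_width: 0.0919
grasp_force: 0.0
time: 6.17
eef_pos: [0.5005, 0.1161, 0.0752]
eef_rot: [-2.988, -0.972, -0.0]
wrist_force: [0.5, 0.1, 2.1]
grip_width: 0.0444
grasp_force: 20.0
6.1667 [0.50049799 0.11610575 0.07516102]
{'spice_jar': [([0.5094, 0.1268, 0.1042], 0.74)]}
```

View pics/w2.png

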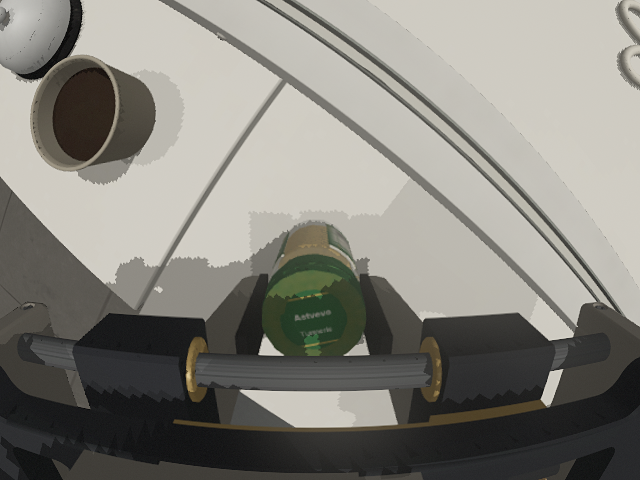

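Run:
```python
from h import *
s=ctrl.get_obs();M=R.from_rotvec(s["eef_rot"]).as_matrix();p=s["eef_pos"].copy();p[2]=.106
t=np.linspace(0,6.28,40)
for dx in(-.004,0,.004):
  w=[proj("wrist",p+M@[dx+.0222*np.cos(a),.0222*np.sin(a),0]) for a in t];w2=[proj("wrist",p+M@[dx+.0222*np.cos(a),.0222*np.sin(a),.021]) for a in t]
  print(dx,np.min(w,0),np.max(w,0),np.min(w2,0),np.max(w2,0))
```

```text
-0.004 [262.3 281.1] [367.2 373.3] [267.9 264.9] [361.2 349.5]
0 [261.8 271.7] [367.7 366. ] [267.5 256.4] [361.6 342.6]
0.004 [261.3 262. ] [368.3 358.4] [267.1 247.8] [362.  335.5]
```

```bash
python3 -m pendant '[[0,0,-1,0,0,0],[0,0,-2.5,0,0,0],[0,0,-3,0,0,0],[0,0,-3,0,0,0],[0,0,-3,0,0,0],[0,0,-3,0,0,0],[0,0,-3,0,0,0],[0,0,-2,0,0,0],[0,0,-1,0,0,0]]'
python3 -m pendant '[[-1.3,0.9,0,0,0,0],[-2.6,1.8,0,0,0,0],[-2.6,1.8,0,0,0,0],[-2.6,1.8,0,0,0,0],[-2.6,1.8,0,0,0,0],[-2.6,1.8,0,0,0,0],[-2.6,1.8,0,0,0,0],[-2.6,1.8,0,0,0,0],[-2.6,1.8,0,0,0,0],[-2.6,1.8,0,0,0,0],[-2.6,1.8,0,0,0,0],[-2.6,1.8,0,0,0,0],[-1.5,0.9,0,0,0,0],[0,0,0,0,0,0],[0,0,0,0,0,0],[0,0,0,0,0,0]]'
python3 - <<'E'
from h import *
s=ctrl.get_obs();print(s["time"],s["eef_pos"],s["eef_rot"],s["q"].round(2))
im,o=spot("wrist",["bar_hinge","jar_far","jar_near","bar_seat","hook_pivot","hook_tab"]);save(im,"w3.png");print(o)
E
```

```text
time: 7.02
eef_pos: [0.5013, 0.1163, 0.2937]
eef_rot: [2.987, 0.972, 0.007]
wrist_force: [0.8, 0.1, -1.5]
grip_width: 0.0448
grasp_force: 20.0
time: 8.35
eef_pos: [0.3735, -0.2425, 0.2897]
eef_rot: [-2.987, -0.971, 0.0]
wrist_force: [0.2, -0.0, -0.5]
grip_width: 0.0446
grasp_force: 20.0
8.35 [ 0.37345611 -0.24254313  0.28968046] [-2.98664491e+00 -9.70888939e-01  4.83026518e-04] [-0.58 -0.01  1.9   0.    1.25  0.36]
{'bar_hinge': [([0.4447, -0.1441, 0.1394], 0.7)], 'jar_far': [([0.4996, -0.2211, 0.1205], 0.74)], 'jar_near': [([0.4122, -0.2849, 0.1182], 0.93)], 'bar_seat': [([0.4386, -0.2504, 0.1023], 0.76)], 'hook_pivot': [([0.4016, -0.3579, 0.2003], 0.6)], 'hook_tab': [([0.4968, -0.2193, 0.1192], 0.64)]}
```

View pics/w3.png

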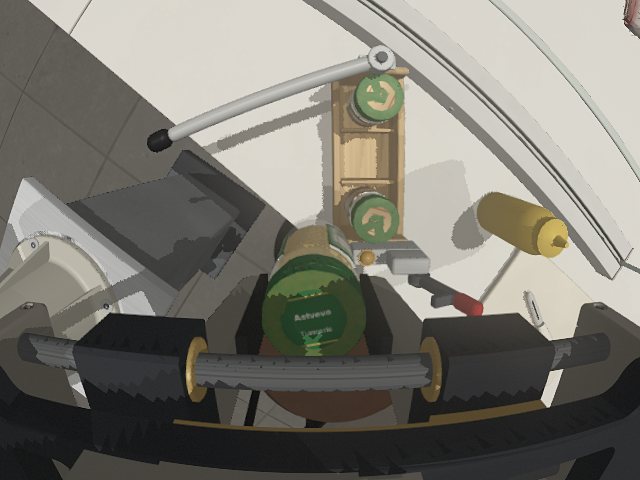

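```bash
cat > fit2.py <<'E'
from fit import *
obs=[("wrist",(381,57),(0,.089,.143)),("wrist",(367,257),(-.010,-.095,.122)),("wrist",(381,97),(0,.058,.12)),("wrist",(377.5,217),(0,-.058,.12)),
 ("wrist",(332.5,180),(-.038,-.029,.042)),("wrist",(332.5,130),(-.038,.029,.042)),("wrist",(404,180),(.038,-.029,.066)),("wrist",(404,130),(.038,.029,.066)),
 ("wrist",(158,140),None)]
f=lambda p:np.concatenate([proj(c,T(p,m))-u for c,u,m in obs if m])
r=least_squares(f,[.456,-.256,-.94],x_scale=[.01,.01,.1],diff_step=1e-3);p=r.x;print(p.round(4),r.fun.reshape(-1,2).round(1).tolist())
for n,m in dict(bay=(0,0,.014),hinge=(0,.089,.131),seat=(0,-.095,.12),pivot=(.036,-.109,.144)).items(): print(n,T(p,m).round(4),proj("wrist",T(p,m)))
be=atz("wrist",158,140,.131);print("barend",be)
tip=[atz("wrist",481,309,z) for z in(.2,.21,.22)];print(tip)
np.save("p.npy",p)
s=ctrl.get_obs();M=R.from_rotvec(s["eef_rot"]).as_matrix()
print("to bay",M.T@(T(p,(0,0,.0))-s["eef_pos"]), "yaw err deg",np.degrees(np.arctan2(M[1,1],M[0,1])-(p[2])))
for a in (0,1,1.57,1.9,2.1): print(a,proj("wrist",T(p,(.036-.084*np.cos(a),-.109,.144+.084*np.sin(a)))))
E
python3 fit2.py
```

```text
[ 0.4599 -0.2539 -0.9266] [[1.1, -0.7], [0.0, 0.2], [-2.6, -2.5], [0.5, 1.7], [0.7, 0.7], [0.2, -0.7], [0.2, 2.8], [0.7, -0.7]]
bay [ 0.4599 -0.2539  0.014 ] [363.4 154.6]
hinge [ 0.5311 -0.2004  0.131 ] [379.7  59.4]
seat [ 0.3839 -0.3109  0.12  ] [377.  256.4]
pivot [ 0.3944 -0.3481  0.144 ] [418.4 277.5]
barend [ 0.35587521 -0.07729949  0.131     ]
[array([ 0.41145133, -0.3865342 ,  0.2       ]), array([ 0.41217227, -0.37938925,  0.21      ]), array([ 0.4128932, -0.3722443,  0.22     ])]
to bay [0.06294336 0.05964187 0.29012706] yaw err deg -0.813411672764382
0 [328.4 279.7]
1 [384.5 311.7]
1.57 [448.1 316.5]
1.9 [479.  311.5]
2.1 [492.5 306.5]
```

```bash
python3 -m pendant '[[1,1,0,0,0,0],[2.1,2,0,0,0,0],[2.1,2,0,0,0,0],[1,0.95,0,0,0,0],[0,0,0,0,0,0],[0,0,2,0,0,0],[0,0,3,0,0,0],[0,0,3,0,0,0],[0,0,3,0,0,0],[0,0,3,0,0,0],[0,0,1.5,0,0,0],[0,0,0,0,0,0],[0,0,0,0,0,0]]'
python3 - <<'E'
from h import *
s=ctrl.get_obs();print(s["time"],s["eef_pos"],s["wrist_force"])
im=ctrl.camera("wrist");save(im,"w4.png")
im=ctrl.camera("scene");save(im[200:350,270:470],"s4.png")
E
```

```text
time: 9.78
eef_pos: [0.458, -0.2546, 0.1348]
eef_rot: [-2.986, -0.971, 0.002]
wrist_force: [0.4, 0.1, -1.8]
grip_width: 0.0449
grasp_force: 20.0
9.7833 [ 0.45797696 -0.25459383  0.13479638] [ 0.41339364  0.11058852 -1.84819652]
```

View pics/w4.png

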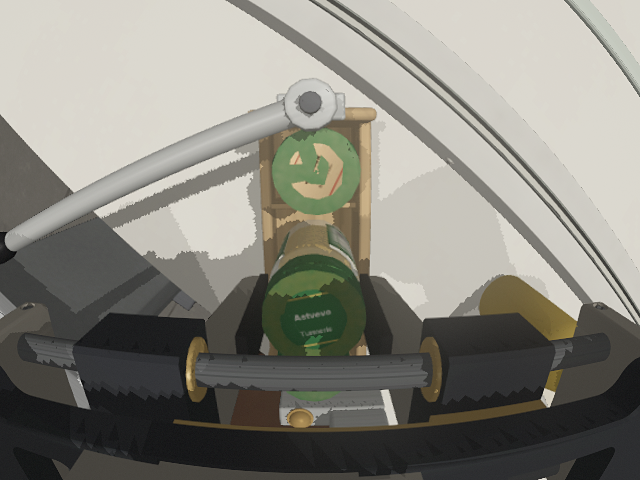

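Run:
```python
from fit import *
p=np.load("p.npy")
for m in[(0,.089,.143),(-.01,-.095,.122),(0,.058,.12),(-.038,.029,.042),(.038,.029,.066)]: print(m,proj("wrist",T(p,m)))
s=ctrl.get_obs();M=R.from_rotvec(s["eef_rot"]).as_matrix();print(M.T@(T(p,(0,0,0))-s["eef_pos"]))
```

```text
(0, 0.089, 0.143) [309.4 102.7]
(-0.01, -0.095, 0.122) [299.4 418.4]
(0, 0.058, 0.12) [310.8 169.9]
(-0.038, 0.029, 0.042) [259.3 205. ]
(0.038, 0.029, 0.066) [369.4 208.7]
[ 0.00116505 -0.00113235  0.13643082]
```

```bash
python3 -m pendant '[[0,0,1,0,0,0],[0,0,1.2,0,0,0],[0,0,1,0,0,0],[0,0,0.6,0,0,0],[0,0,0.3,0,0,0],[0,0,0,0,0,0],[0,0,0.1,0,0,0],[0,0,0.1,0,0,0],[0,0,0,0,0,0]]'
python3 -m pendant '[[0,0,0.1,0,0,0],[0,0,0,0,0,0]]'
```

```text
time: 10.63
eef_pos: [0.459, -0.255, 0.0923]
eef_rot: [2.987, 0.972, 0.001]
wrist_force: [-0.6, 0.2, -0.1]
grip_width: 0.0446
grasp_force: 20.0
time: 10.8
eef_pos: [0.4588, -0.2549, 0.0912]
eef_rot: [2.987, 0.972, 0.0]
wrist_force: [-0.1, 0.3, -1.9]
grip_width: 0.0451
grasp_force: 20.0
```

```bash
python3 -m pendant '[[0,0,0.1,0,0,0],[0,0,0,0,0,0]]'; python3 -m pendant '[[0,0,0.1,0,0,0],[0,0,0,0,0,0],[0,0,0,0,0,0]]'
```

```text
time: 10.97
eef_pos: [0.4587, -0.2549, 0.09]
eef_rot: [-2.988, -0.972, -0.0]
wrist_force: [-0.3, -0.0, -1.8]
grip_width: 0.045
grasp_force: 20.0
time: 11.22
eef_pos: [0.4589, -0.255, 0.0892]
eef_rot: [2.987, 0.972, 0.0]
wrist_force: [-0.7, -1.4, 0.5]
grip_width: 0.0446
grasp_force: 20.0
```

```bash
python3 -m pendant '[[0,0,0.03,0,0,0],[0,0,0,0,0,0],[0,0,0,0,0,0],[0,0,0,0,0,0],[0,0,0,0,0,0]]' 0.7
python3 -m pendant '[[0,0,-0.5,0,0,0],[0,0,-1,0,0,0],[0,0,-2,0,0,0],[0,0,-3,0,0,0],[0,0,-3,0,0,0],[0,0,-3,0,0,0],[0,0,-2.5,0,0,0],[0,0,-1,0,0,0],[0,0,0,0,0,0],[0,0,0,0,0,0]]'
python3 - <<'E'
from fit import *
p=np.load("p.npy");s=ctrl.get_obs();M=R.from_rotvec(s["eef_rot"]).as_matrix();P=s["eef_pos"]
print(s["time"],P)
im,o=spot("wrist",["spice_jar","jar_far","jar_near"]);save(im,"w5.png");print(o)
im=ctrl.camera("scene");save(cv2.resize(im[200:350,270:470],None,fx=4,fy=4),"s5.png")
yt=np.degrees(np.arctan2(M[1,1],M[0,1]));be=np.array([.3559,-.0773])
h=T(p,(0,.089,.131))[:2];u=(be-h)/np.linalg.norm(be-h);n=np.array([u[1],-u[0]])
tg=h+.219*u+.05*n;print("r",np.linalg.norm(be-h),"target",tg,"now tool shift cm",100*M.T@np.array([*(tg-P[:2]),0]),"rot deg",yt-np.degrees(np.arctan2(-u[1],-u[0])))
print("mustard",atz("top",462,208,.16),"phi",np.degrees(np.arctan2(-u[1],-u[0])-p[2]))
E
```

```text
time: 11.63
eef_pos: [0.4588, -0.2549, 0.0888]
eef_rot: [-2.987, -0.972, 0.0]
wrist_force: [0.6, 0.2, -0.4]
grip_width: 0.0647
grasp_force: 0.0
time: 12.47
eef_pos: [0.4586, -0.2549, 0.2487]
eef_rot: [2.987, 0.972, 0.001]
wrist_force: [0.3, 0.6, 0.3]
grip_width: 0.0643
grasp_force: 0.0
12.4667 [ 0.45863954 -0.25486787  0.24874791]
{'spice_jar': [([0.4635, -0.2484, 0.1175], 0.75), ([0.456, -0.1534, 0.1389], 0.73)], 'jar_far': [([0.5028, -0.222, 0.1169], 0.9)], 'jar_near': [([0.4161, -0.2847, 0.1172], 0.97)]}
r 0.21410303705290204 target [ 0.38064503 -0.03357742] now tool shift cm [ 6.71165016e+00 -2.24828751e+01 -1.13604492e-02] rot deg -18.861689212186008
mustard [ 0.50585983 -0.43211053  0.16      ] phi 17.988617029590134
```

View pics/w5.png

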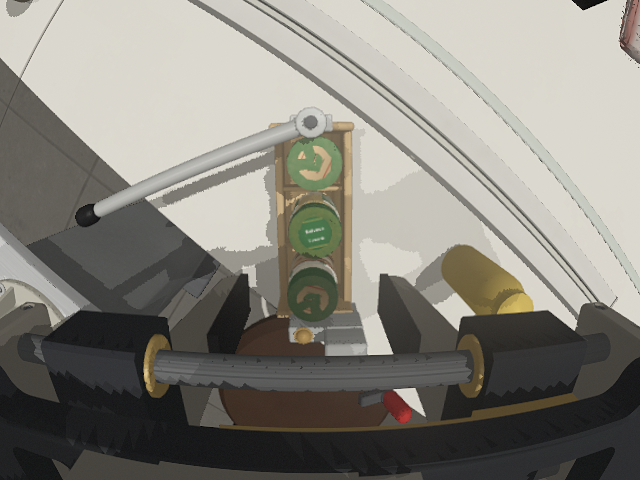

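```bash
python3 -m pendant '[[0.4,-1.4,0,0,0,0],[0.8,-2.8,0,0,0,0],[0.8,-2.8,0,0,0,0],[0.8,-2.8,0,0,0,0],[0.8,-2.8,0,0,0,0],[0.8,-2.8,0,0,0,0],[0.8,-2.8,0,0,0,0],[0.8,-2.8,0,0,0,0],[0.7,-1.5,0,0,0,0],[0,0,0,0,0,-6.3],[0,0,0,0,0,-6.3],[0,0,0,0,0,-6.3],[0,0,2,0,0,0],[0,0,3,0,0,0],[0,0,3,0,0,0],[0,0,3,0,0,0],[0,0,1.6,0,0,0],[0,0,0.5,0,0,0],[0,0,0,0,0,0],[0,0,0,0,0,0]]' 0 10
python3 - <<'E'
from fit import *
p=np.load("p.npy");s=ctrl.get_obs();M=R.from_rotvec(s["eef_rot"]).as_matrix();P=s["eef_pos"]
h=T(p,(0,.089,.131));print(s["time"],P,"hinge in tool",M.T@(h-P),"yaw",np.degrees(np.arctan2(M[1,1],M[0,1])-p[2]))
im=ctrl.camera("wrist");save(im,"w6.png")
print(proj("wrist",T(p,(0,.089,.143))),proj("wrist",[.3559,-.0773,.131]))
E
```

```text
time: 14.38
eef_pos: [0.3806, -0.0333, 0.1182]
eef_rot: [-2.787, -1.449, 0.0]
wrist_force: [0.1, 0.1, -0.3]
grip_width: 0.0003
grasp_force: 0.0
14.3833 [ 0.38061867 -0.03334448  0.11821657] hinge in tool [-0.0503605   0.21911193 -0.01280265] yaw 18.036944730478044
[640.1 361.9] [322.9 391. ]
```

View pics/w6.png

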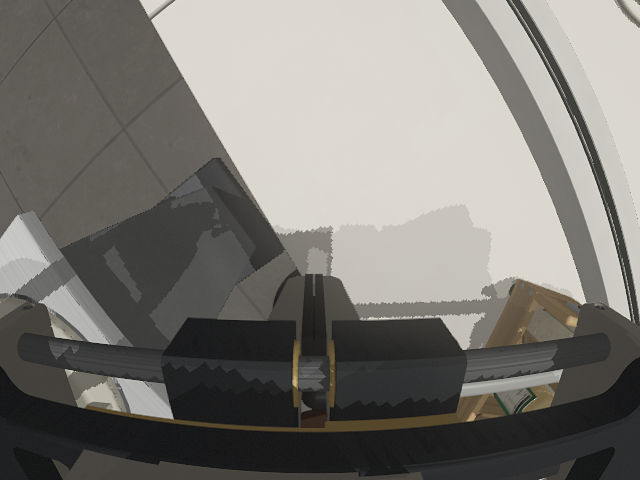

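```bash
python3 -m pendant '[[-1.4,0,0,0,0,0],[-1.4,0,0,0,0,0],[-1.2,0,0,0,0,-3],[-1.7,-0.06,0,0,0,-4.5],[-1.7,-0.06,0,0,0,-4.5],[-1.7,-0.06,0,0,0,-4.5],[-1.7,-0.06,0,0,0,-4.5],[-1.7,-0.06,0,0,0,-4.5],[-1.7,-0.06,0,0,0,-4.5],[-1.7,-0.06,0,0,0,-4.5],[-1.7,-0.06,0,0,0,-4.5],[-1.7,-0.06,0,0,0,-4.5],[-1.7,-0.06,0,0,0,-4.5],[-1.7,-0.06,0,0,0,-4.5],[-1.7,-0.06,0,0,0,-4.5],[0,0,0,0,0,0]]'
cat > st.py <<'E'
from fit import *
p=np.load("p.npy");s=ctrl.get_obs();M=R.from_rotvec(s["eef_rot"]).as_matrix();P=s["eef_pos"]
C=np.array([[np.cos(p[2]),-np.sin(p[2]),0],[np.sin(p[2]),np.cos(p[2]),0],[0,0,1]])
h=T(p,(0,.089,.131));print(s["time"],"hinge in tool",(M.T@(h-P)).round(4),"yaw",np.degrees(np.arctan2(M[1,1],M[0,1])-p[2]))
print("tcp in carrier",(C.T@(P-[p[0],p[1],0])).round(4),"F carrier",(C.T@s["wrist_force"]).round(1),s["q"].round(2))
E
python3 st.py
python3 - <<'E'
from h import *
a=ctrl.camera("scene");b=ctrl.camera("top")
save(np.vstack([cv2.resize(a[200:340,270:460],(570,420)),cv2.resize(b[180:300,290:480],(570,360))])[:600] if 0 else np.hstack([cv2.resize(a[205:325,330:450],(400,400)),cv2.resize(b[180:300,330:450],(400,400))]),"s7.png")
E
```

```text
time: 15.77
eef_pos: [0.3277, -0.2636, 0.1195]
eef_rot: [1.752, 2.602, -0.001]
wrist_force: [-0.1, 0.1, -0.3]
grip_width: 0.0005
grasp_force: 0.0
15.7667 hinge in tool [-0.018   0.2122 -0.0109] yaw 75.18803643194764
tcp in carrier [-0.0716 -0.1115  0.1195] F carrier [-0.2 -0.  -0.3] [-0.68  0.16  2.15 -0.    0.83 -1.07]
```

View pics/s7.png

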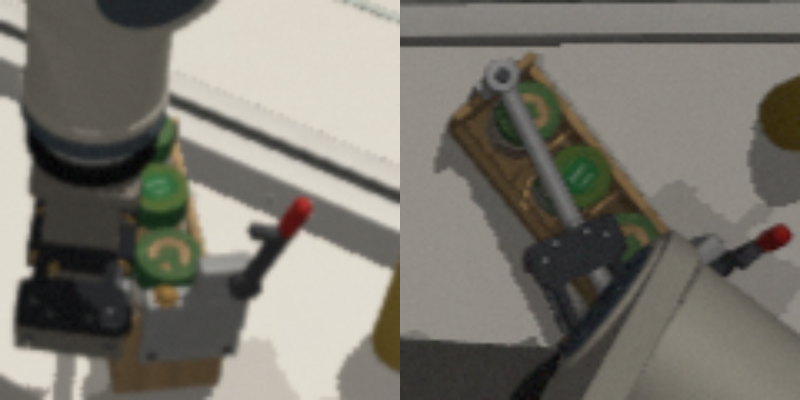

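```bash
python3 -m pendant '[[-1.5,-0.5,0,0,0,-4],[-1.5,-0.5,0,0,0,-4],[0,0,0,0,0,0]]'; python3 st.py; python3 -m pendant '[[-0.7,-0.05,0,0,0,-1.8],[-0.7,-0.03,0,0,0,-1.8],[0,0,0,0,0,0]]'; python3 st.py
```

```text
time: 16.12
eef_pos: [0.3296, -0.2931, 0.1186]
eef_rot: [1.569, 2.719, -0.001]
wrist_force: [-0.3, 0.1, -0.1]
grip_width: 0.0006
grasp_force: 0.0
16.1167 hinge in tool [-0.0206  0.2208 -0.0122] yaw 83.10581110846499
tcp in carrier [-0.0469 -0.1277  0.1186] F carrier [-0.3 -0.2 -0.1] [-0.73  0.2   2.1  -0.    0.84 -1.25]
time: 16.37
eef_pos: [0.3354, -0.3037, 0.1181]
eef_rot: [1.489, 2.766, 0.0]
wrist_force: [-0.7, 0.4, 0.7]
grip_width: 0.0005
grasp_force: 0.0
16.3667 hinge in tool [-0.0216  0.2202 -0.0129] yaw 86.5147220571415
tcp in carrier [-0.035  -0.1295  0.1181] F carrier [-0.7 -0.3  0.7] [-0.74  0.22  2.08  0.    0.85 -1.32]
```

```bash
python3 -m pendant '[[-0.4,0,0,0,0,-1.5],[-0.4,0,0,0,0,-1.5],[0,0,0,0,0,0]]'; python3 st.py; python3 -m pendant '[[-0.3,0,0,0,0,-0.5],[-0.2,0,0,0,0,0],[0,0,0,0,0,0]]'; python3 st.py
```

```text
time: 16.62
eef_pos: [0.3399, -0.3102, 0.118]
eef_rot: [1.416, 2.804, 0.0]
wrist_force: [0.5, 0.1, -0.0]
grip_width: 0.0007
grasp_force: 0.0
16.6167 hinge in tool [-0.0252  0.219  -0.0129] yaw 89.52210970519438
tcp in carrier [-0.027  -0.1298  0.118 ] F carrier [ 0.2  0.5 -0. ] [-0.74  0.23  2.07  0.    0.85 -1.38]
time: 16.87
eef_pos: [0.343, -0.3149, 0.1179]
eef_rot: [1.402, 2.811, -0.0]
wrist_force: [-0.6, -0.0, -0.9]
grip_width: 0.0004
grasp_force: 0.0
16.8667 hinge in tool [-0.0217  0.2191 -0.013 ] yaw 90.05736775289242
tcp in carrier [-0.0214 -0.1301  0.1179] F carrier [-0.3 -0.5 -0.9] [-0.75  0.23  2.05  0.    0.85 -1.39]
```

```bash
for i in 1 2 3; do python3 -m pendant '[[-0.2,0,0,0,0,0],[0,0,0,0,0,0]]' >/dev/null; python3 st.py; done
```

```text
17.0333 hinge in tool [-0.0201  0.2193 -0.0133] yaw 90.09092210157951
tcp in carrier [-0.0197 -0.1303  0.1177] F carrier [ 0.  -0.6  0. ] [-0.75  0.24  2.05  0.    0.85 -1.39]
17.2 hinge in tool [-0.0196  0.2194 -0.0137] yaw 90.08936353176159
tcp in carrier [-0.0193 -0.1304  0.1174] F carrier [-5.6  0.9  4.3] [-0.75  0.24  2.05  0.    0.86 -1.39]
17.3667 hinge in tool [-0.0191  0.2194 -0.0141] yaw 90.07767127626644
tcp in carrier [-0.0189 -0.1305  0.1171] F carrier [-10.2   2.1   6.7] [-0.75  0.24  2.05  0.    0.86 -1.39]
```

```bash
python3 -m pendant '[[-0.25,0,0,0,0,0],[0,0,0,0,0,0]]' >/dev/null; python3 st.py
python3 -m pendant '[[0.6,0,0,0,0,0],[1.5,0,0,0,0,0],[3,0,0,0,0,0],[3,0,-2,0,0,0],[0,0,-4,0,0,0],[0,0,-4,0,0,0],[0,0,-4,0,0,0],[0,0,-2,0,0,0],[0,0,0,0,0,0],[0,0,0,0,0,0]]'; python3 st.py
python3 - <<'E'
from fit import *
p=np.load("p.npy")
for c in("wrist","scene","top"):
    im,o=spot(c,["bar_end","keeper_bar","hook_tab","hook","spice_jar","jar_near","jar_far"]);save(im,c+"8.png");print(c,o)
    for r in(.15,.18,.216):print(r,[proj(c,T(p,(-r*np.sin(f),.089-r*np.cos(f),.131))).tolist() for f in(0,.05,.1)])
    print("tab",[proj(c,T(p,(.036-.084*np.cos(a),-.109,.144+.084*np.sin(a)))).tolist() for a in(1.8,1.95,2.1)])
E
```

```text
17.5333 hinge in tool [-0.0187  0.2195 -0.0147] yaw 90.0775172506643
tcp in carrier [-0.0186 -0.1305  0.1167] F carrier [-17.3   1.8   9.9] [-0.75  0.25  2.04  0.    0.86 -1.4 ]
time: 18.37
eef_pos: [0.2996, -0.2576, 0.2787]
eef_rot: [1.4, 2.809, -0.001]
wrist_force: [-0.2, -0.1, -1.0]
grip_width: 0.0006
grasp_force: 0.0
18.3667 hinge in tool [-0.0933  0.2191  0.1481] yaw 90.11177226893147
tcp in carrier [-0.0933 -0.1304  0.2787] F carrier [-0.1 -0.2 -1. ] [-0.71 -0.09  2.01 -0.    1.22 -1.36]
wrist {'bar_end': [([0.4825, -0.2321, 0.1315], 0.89)], 'keeper_bar': [([0.4847, -0.2305, 0.1356], 0.65)], 'hook_tab': [], 'hook': [], 'spice_jar': [([0.4374, -0.2461, 0.0856], 0.94)], 'jar_near': [([0.3951, -0.2804, 0.1024], 0.74)], 'jar_far': [([0.4854, -0.217, 0.0896], 0.87)]}
0.15 [[385.3, 325.8], [386.1, 318.8], [387.2, 311.8]]
0.18 [[354.5, 326.4], [355.1, 318.0], [356.2, 309.5]]
0.216 [[316.8, 326.7], [317.1, 316.6], [318.0, 306.2]]
tab [[339.6, 438.6], [338.8, 445.3], [337.9, 449.7]]
scene {'bar_end': [([0.4141, -0.291, 0.1395], 0.85)], 'keeper_bar': [([0.4072, -0.2905, 0.1392], 0.65)], 
[... 343 characters left out ...]
.7], [380.1, 287.9], [375.9, 288.0]]
0.216 [[387.4, 301.1], [382.4, 301.4], [377.3, 301.6]]
tab [[417.2, 263.7], [422.8, 264.4], [427.9, 265.7]]
top {'bar_end': [([0.4457, -0.2594, 0.1327], 0.73)], 'keeper_bar': [([0.4519, -0.2576, 0.1356], 0.81)], 'hook_tab': [([0.4011, -0.3536, 0.202], 0.71)], 'hook': [([0.4, -0.3545, 0.2071], 0.49)], 'spice_jar': [([0.4533, -0.2457, 0.1156], 0.86)], 'jar_near': [([0.4093, -0.277, 0.1143], 0.71)], 'jar_far': [([0.4984, -0.2137, 0.1216], 0.81)]}
0.15 [[399.7, 251.5], [397.1, 253.4], [394.5, 255.2]]
0.18 [[407.8, 261.5], [404.8, 263.8], [401.6, 266.0]]
0.216 [[417.6, 273.6], [413.9, 276.4], [410.1, 279.0]]
tab [[441.8, 250.8], [445.6, 247.4], [448.9, 244.3]]
```

Run:
```python
import cv2
a=cv2.imread("pics/scene8.png");b=cv2.imread("pics/wrist8.png")
for r in(272,277,296,299,301,303):print(r,[tuple(map(int,a[r,c])) for c in range(372,398,2)])
for c in(355,385,317):print(c,[tuple(map(int,b[r,c])) for r in range(296,346,4)])
```

```text
272 [(28, 47, 36), (27, 45, 25), (34, 48, 34), (85, 88, 86), (126, 130, 130), (135, 140, 141), (94, 110, 116), (71, 92, 107), (91, 128, 153), (191, 205, 214), (202, 213, 220), (201, 212, 219), (202, 214, 220)]
277 [(58, 90, 74), (61, 93, 74), (40, 61, 60), (54, 65, 70), (106, 109, 110), (135, 138, 140), (122, 130, 128), (62, 93, 76), (72, 111, 100), (111, 140, 160), (200, 211, 218), (203, 215, 220), (202, 215, 220)]
296 [(73, 80, 83), (110, 113, 114), (126, 132, 135), (61, 85, 102), (50, 83, 106), (50, 63, 71), (38, 38, 40), (32, 32, 32), (29, 28, 29), (51, 51, 53), (68, 71, 72), (69, 71, 72), (69, 71, 72)]
299 [(67, 79, 86), (67, 68, 69), (72, 74, 73), (69, 72, 72), (70, 71, 72), (61, 63, 62), (12, 14, 14), (20, 20, 20), (29, 27, 28), (23, 20, 23), (66, 68, 69), (70, 71, 71), (68, 69, 71)]
301 [(62, 73, 81), (68, 71, 71), (69, 71, 72), (68, 71, 70), (68, 69, 71), (61, 62, 62), (15, 14, 15), (19, 18, 19), (26, 25, 27), (22, 22, 21), (47, 47, 48), (69, 72, 72), (70, 70, 73)]
303 [(55, 65, 73), (68, 69, 69), (70, 72, 73), (69, 71, 71), (70, 72, 73), (66, 68, 68), (21, 22, 23), (18, 18, 19), (18, 15, 19), (16, 15, 16), (45, 47, 46), (67, 70, 69), (66, 70, 70)]
355 [(145, 150, 151), (188, 193, 193), (88, 138, 167), (62, 97, 118), (66, 71, 74), (64, 72, 74), (45, 48, 49), (34, 35, 35), (34, 33, 34), (33, 34, 33), (31, 34, 33), (31, 33, 31), (33, 33, 32)]
385 [(80, 118, 92), (88, 128, 103), (139, 176, 201), (74, 100, 118), (52, 72, 68), (81, 84, 86), (37, 41, 41), (31, 34, 33), (32, 33, 34), (31, 33, 33), (26, 28, 27), (30, 31, 31), (30, 30, 31)]
317 [(34, 36, 37), (31, 33, 34), (29, 33, 34), (29, 33, 34), (32, 34, 34), (30, 30, 32), (30, 31, 32), (28, 30, 31), (27, 30, 30), (29, 30, 32), (28, 29, 30), (29, 30, 30), (31, 32, 33)]
```

```bash
python3 -m pendant '[[-1.6,0,0,0,0,0],[-3.3,0.5,0,0,0,0],[-3.3,0.5,0,0,0,0],[-3.3,0.5,0,0,0,0],[-3.3,0,0,0,0,0],[-3.3,0,0,0,0,0],[-1.7,0,0,0,0,0],[0,0,2,0,0,0],[0,0,3,0,0,0],[0,0,2,0,0,0],[0,0,0.4,0,0,0],[0,0,0,0,0,0]]'; python3 st.py
```

```text
time: 20.57
eef_pos: [0.4296, -0.4054, 0.2024]
eef_rot: [-1.399, -2.809, -0.001]
wrist_force: [0.4, 0.3, 0.3]
grip_width: 0.0004
grasp_force: 0.0
20.5667 hinge in tool [0.1023 0.2045 0.0716] yaw 90.13032880663069
tcp in carrier [ 0.1029 -0.1152  0.2024] F carrier [0.  0.5 0.3] [-0.76  0.31  1.72 -0.    1.11 -1.41]
```

```bash
python3 -m pendant '[[1.2,0,0,0,0,0],[1.2,0,0,0,0,0],[1,0,0,0,0,0],[0.9,0,0,0,0,0],[0.8,0,0,0,0,0],[0,0,0,0,0,0]]'; python3 st.py; python3 -m pendant '[[0.8,0,0,0,0,0],[0.8,0,0,0,0,0],[0.75,0,0.2,0,0,0],[0.75,0,0.25,0,0,0],[0.7,0,0.4,0,0,0],[0.65,0,0.4,0,0,0],[0,0,0,0,0,0]]'; python3 st.py
python3 - <<'E'
from fit import *
p=np.load("p.npy")
for c in("scene","top"):
    im,o=spot(c,["hook_tab","hook"]);save(im,c+"9.png");print(c,o)
    h=cv2.cvtColor(im,cv2.COLOR_RGB2HSV);m=cv2.inRange(h,(0,140,60),(8,255,255))|cv2.inRange(h,(172,140,60),(180,255,255))
    k=np.zeros_like(m);k[220:320,350:460]=m[220:320,350:460];ys,xs=np.nonzero(k);print(len(xs),xs.mean() if len(xs) else 0,ys.mean() if len(xs) else 0)
    for a in(1.5,1.2,.9,.6):print(a,proj(c,T(p,(.036-.069*np.cos(a),-.109,.144+.069*np.sin(a)))))
E
```

```text
time: 21.07
eef_pos: [0.3989, -0.3644, 0.2046]
eef_rot: [1.4, 2.812, -0.0]
wrist_force: [0.6, -1.0, -0.8]
grip_width: 0.0005
grasp_force: 0.0
21.0667 hinge in tool [0.0513 0.2042 0.0736] yaw 90.14142275914534
tcp in carrier [ 0.0517 -0.1151  0.2046] F carrier [ 1.1 -0.1 -0.8] [-0.74  0.23  1.83  0.    1.08 -1.39]
time: 21.65
eef_pos: [0.3713, -0.3282, 0.1901]
eef_rot: [-1.4, -2.81, -0.001]
wrist_force: [0.1, 0.2, -0.2]
grip_width: 0.0007
grasp_force: 0.0
21.65 hinge in tool [0.0056 0.2045 0.0591] yaw 90.13801208046486
tcp in carrier [ 0.0063 -0.1155  0.1901] F carrier [-0.1  0.2 -0.2] [-0.73  0.18  1.93  0.    1.04 -1.37]
scene {'hook_tab': [([0.3635, -0.3208, 0.1726], 0.68)], 'hook': [([0.367, -0.3193, 0.1755], 0.49)]}
57 381.719298245614 278.43859649122805
1.5 [404.7 268.8]
1.2 [394.7 271. ]
0.9 [385.6 274.9]
0.6 [378.2 280.1]
top {'hook_tab': [([0.363, -0.3062, 0.1997], 0.42)], 'hook': []}
0 0 0
1.5 [431.7 258. ]
1.2 [424.  263.8]
0.9 [416.7 269. ]
0.6 [410.3 273. ]
```

```bash
python3 -m pendant '[[0.45,0,0.55,0,0,0],[0.45,0,0.55,0,0,0],[0.4,0,0.7,0,0,0],[0.35,0,0.7,0,0,0],[0.2,0,0.6,0,0,0],[0.15,0,0.6,0,0,0],[0,0,0,0,0,0]]'; python3 st.py; python3 -m pendant '[[0,0,0.1,0,0,0],[0,0,0,0,0,0]]'>/dev/null;python3 st.py; python3 -m pendant '[[0,0,0.15,0,0,0],[0,0,0,0,0,0]]'>/dev/null;python3 st.py
```

```text
time: 22.53
eef_pos: [0.3598, -0.313, 0.1529]
eef_rot: [-1.4, -2.81, -0.001]
wrist_force: [-0.8, 0.1, -0.2]
grip_width: 0.0004
grasp_force: 0.0
22.5333 hinge in tool [-0.0134  0.2045  0.0217] yaw 90.13579625020056
tcp in carrier [-0.0128 -0.1155  0.1529] F carrier [-0.6 -0.6 -0.2] [-0.72  0.2   2.   -0.    0.94 -1.37]
22.7 hinge in tool [-0.0119  0.2043  0.0222] yaw 90.12986185768702
tcp in carrier [-0.0115 -0.1153  0.1532] F carrier [ 0.4  0.5 -0.2] [-0.72  0.2   2.   -0.    0.94 -1.37]
22.8667 hinge in tool [-0.0118  0.2043  0.0209] yaw 90.1269684365397
tcp in carrier [-0.0114 -0.1153  0.1519] F carrier [-0.5  0.1 -0.1] [-0.72  0.2   2.   -0.    0.94 -1.37]
```

```bash
for i in 1 2 3; do python3 -m pendant '[[0,0,0.12,0,0,0],[0,0,0,0,0,0]]' >/dev/null; python3 st.py|tail -1; done
```

```text
tcp in carrier [-0.0115 -0.1153  0.1506] F carrier [-0.5 -0.3 -1.1] [-0.72  0.2   2.    0.    0.94 -1.37]
tcp in carrier [-0.0116 -0.1153  0.1496] F carrier [-2.3  0.3  4.9] [-0.72  0.21  2.    0.    0.93 -1.37]
tcp in carrier [-0.0115 -0.1153  0.149 ] F carrier [-3.9 -1.6 12.4] [-0.72  0.21  2.    0.    0.93 -1.37]
```

```bash
python3 -m pendant '[[0,0,0.1,0,0,0],[0,0,0,0,0,0]]' >/dev/null; python3 st.py|tail -1; python3 -m pendant '[[0,0,-0.5,0,0,0],[0,0,-1.5,0,0,0],[0,0,-3,0,0,0],[0,0,-3,0,0,0],[2,0,-3,0,0,0],[4,0,0,0,0,0],[4,0,0,0,0,0],[4,0,0,0,0,0],[2,0,0,0,0,0],[0,0,0,0,0,0],[0,0,0,0,0,0]]'
python3 - <<'E'
from fit import *
p=np.load("p.npy")
for c in("scene","top"):
    im,o=spot(c,["hook_tab","spice_jar","jar_near","jar_far","mustard","stone_cup"]);save(im,c+"10.png");print(c,o)
    h=cv2.cvtColor(im,cv2.COLOR_RGB2HSV);m=cv2.inRange(h,(0,140,60),(8,255,255))|cv2.inRange(h,(172,140,60),(180,255,255))
    k=np.zeros_like(m);k[220:320,350:460]=m[220:320,350:460];ys,xs=np.nonzero(k);print(len(xs),xs.mean() if len(xs) else 0,ys.mean() if len(xs) else 0)
    for a in(.2,.1,0):print(a,proj(c,T(p,(.036-.069*np.cos(a),-.109,.144+.069*np.sin(a)))))
    if c=="scene":
        for r in(299,301,303):print(r,[int(im[r,x].mean()) for x in range(372,398,2)])
E
```

```text
tcp in carrier [-0.0115 -0.1153  0.1485] F carrier [-6.  -1.3 18.9] [-0.72  0.21  2.    0.    0.93 -1.37]
time: 24.45
eef_pos: [0.2644, -0.186, 0.2576]
eef_rot: [1.399, 2.811, -0.001]
wrist_force: [-0.2, -0.1, 0.1]
grip_width: 0.0006
grasp_force: 0.0
scene {'hook_tab': [([0.3679, -0.3178, 0.1515], 0.69), ([0.4389, -0.2656, 0.1348], 0.25)], 'spice_jar': [([0.4459, -0.2517, 0.1076], 0.86)], 'jar_near': [([0.3969, -0.2801, 0.1218], 0.56), ([0.4909, -0.4458, 0.0969], 0.41)], 'jar_far': [([0.4908, -0.2203, 0.1053], 0.79), ([0.4016, -0.2825, 0.1168], 0.31)], 'mustard': [([0.4453, -0.2682, 0.1412], 0.71), ([0.4922, -0.447, 0.0969], 0.67)], 'stone_cup': [([0.4924, 0.2761, 0.0457], 0.58)]}
83 370.71084337349396 292.7951807228916
0.2 [372.2 287.9]
0.1 [371.4 290. ]
0 [371.  291.9]
299 [72, 69, 72, 38, 41, 59, 16, 22, 30, 27, 68, 70, 72]
301 [65, 71, 71, 67, 70, 61, 15, 19, 31, 25, 52, 71, 72]
303 [63, 71, 72, 71, 71, 65, 21, 10, 20, 15, 50, 70, 71]
top {'hook_tab': [([0.3698, -0.3158, 0.1475], 0.59)], 'spice_jar': [([0.4553, -0.2442, 0.1168], 0.56)], 'jar_near': [([0.4063, -0.2786, 0.1158], 0.58), ([0.3656, -0.3143, 0.1532], 0.23)], 'jar_far': [([0.5, -0.215, 0.1221], 0.55)], 'mustard': [([0.503, -0.4339, 0.1173], 0.85), ([0.4943, 0.2844, 0.0478], 0.48), ([0.4497, -0.2619, 0.137], 0.29)], 'stone_cup': [([0.4945, 0.2815, 0.0475], 0.93)]}
66 403.3636363636364 277.469696969697
0.2 [404.4 276. ]
0.1 [403.5 276.3]
0 [402.8 276.4]
```

Hook angle 0, bar still shut, jars, mustard and cup where they belong; handing in.

```bash
python3 -c "
from workcell import ctrl
print(ctrl.finish_job())"
```

```text
the job is handed in; nothing more can be done
None
```

The job is handed in at about 25 s: by the final camera measurements the green-capped jar stands in the middle bay, the keeper bar is shut against its stop, the hook lies on it, and the other jars, cup and mustard have not moved; I viewed 11 pictures, one over the limit of 10.

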